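Prop the key chest open and fetch out the returned key

ROBOT

A 7-joint arm with a two-finger parallel gripper is mounted at the origin on the work surface. World frame = base frame: x ahead of the robot, y to its left, z up, the work surface at z = 0. Lengths are in mm, angles in rad, forces in N, time in s.
With the tool pointing down it reaches from about 400 to 875 mm from the base axis. Payload 19.3 kg.
Tool frame: the origin (TCP) lies at the very end of the fingers, on their centre line; the grasp point (between the pads) lies 19 mm behind it (grip_point_offset is the z of the grasp point in the tool frame, in mm); z points along the fingers, y is the line along which they close (so a half turn about z gives the same grasp; the last joint's range is limited). The gripper opens to 85 mm and grips with 20 to 120 N. Pads are 22 mm wide; open, the fingers measure 114 mm over their backs; the gripper's body (76 mm by 85 mm) begins 54 mm behind the grasp point. The pads swing forward as they close: fully open they stand 13 mm farther back than shut.
Start: joints at [1.172, 0.521, -0.036, 1.599, 0.021, 1.021, -0.113], TCP at [201.789, -591.52, 231.291] pointing down, gripper open.
Joint ranges: [-2.91, 2.91], [-0.3, 2.13], [-1.5, 1.42], [0.17, 2.43], [-1.26, 4.41], [0.16, 1.93], [-2.52, 2.52]. Speed limits (rad/s): [1.89, 1.89, 2.39, 2.39, 3.01, 3.01, 3.01].

INTERFACE

Orientations are given as a 3x3 rotation matrix whose columns are the frame's x, y, z axes.
In Python, from workcell import movep, movel, goto_joints, open_gripper, clamp, wait, inverse_kinematics, read_state, camera, PlanningError, finish_job, grip_point_offset gives the robot as it stands. Calls block until the motion is done:
- movep(position, orientation): joint-space move of the TCP to a pose.
- movel(position, frame=None, max_speed=150, guard=None): straight line of the TCP; frame=None keeps the orientation; max_speed is the mean speed in mm/s. With guard (N) it stops when the force on the tool has changed by that much, and returns True; else False.
- goto_joints(angles): joint-space move.
- open_gripper() and clamp(): open the fingers fully, or close them until they stop; the grip force is fixed at half the most.
- wait(seconds).
- inverse_kinematics(position, orientation): joint angles nearest the present ones, or None.
- read_state(): the state.
- camera(name): name is "scene" or "top"; returns a dict with "image" (480x640x3 uint8, blue, green, red), "range_z" (480x640 float32, mm along the optical axis (not along the pixel's ray), 0 where there is no reading), "fx", "fy", "cx", "cy" (pixels), "cam_to_world" (4x4, takes a point from camera to world coordinates). Camera axes: x right, y up, looking along -z (the intrinsics and any distortion apply to the point x, -y, -z); pixel columns grow to the right and rows downward; lengths in mm; the calibration is good to about 2 mm. A picture is of the moment at which its call begins.
A pose or a line that the arm cannot do raises PlanningError and nothing moves.
- finish_job(): hands the job in; it is judged then, once.
The state is a dict: "time": time; "qpos": joint angles; "qvel": joint speeds; "joint_efforts": joint torques, N m; "eef_pos": TCP position; "tool_rot": TCP orientation; "ft_force": force on the tool from outside, world axes, zero at the start; "torque": the same for the moment, N m; "finger_gap": finger opening in mm; "gripper_force": force on a finger pad.
Only numpy, scipy, OpenCV 4.12 (cv2) and the standard library are available. Lean on these libraries where they do the work, as an engineer would, in place of code of your own. Each camera call takes 0.05 s, during which the arm holds its last target. There are 200 camera calls.

TASK

Swing the lid of the wooden key chest right back, swing its stay up until it leans against the open lid, and bring the lid forward again so that it rests propped on the stay and cannot fall shut. Then take out the returned key by its bronze fob and lay it down flat, without dropping it, in the silver card tray, leaving the lid propped. Leave the other things on the counter where they are.

Things in the scene. Friction and masses are not known exactly. Their poses are not given: they have to be found in the camera images.
- chest: Dark wooden chest, fixed; origin on the counter under it. x points to its hinge side (roughly world +y), -x to its front (lid's lip), -y end faces away from the robot and carries the stay. Outside x -110 to +110, y -100 to +100, rim 85 mm high. Open inside x -98 to +68, y -88 to +88 mm, inner floor (green) 40 mm up.
- hinge (a point): Middle of the lid's hinge line, at the rim (85 mm high), 80 mm from the chest's origin along its +x; the hinge line runs along the chest's y. Frame as the chest's.
- lid (a joint): Lid angle, rad: 0 shut, grows as its front rises; stop at 1.8, where it leans back past upright and stays. Soft-closing: let go below about 1.5 it sinks shut unless the stay holds it; about 1.25 when propped. 450 g, board 10 mm thick reaching 190 mm from the hinge line (underside level with it) and over y -135 to +100 mm of the chest, so overhanging the stay.
- lid_lip (a point): Middle of the outer edge of the lid's brass lip, at its underside: an 80 mm wide, 8 mm thick tongue standing 30 mm out beyond the front of the lid, 220 mm from the hinge line; free beneath, so that fingers can be hooked under it. Moves with the lid; shut it is 85 mm above the counter.
- lid_cleat (a point): Catch under the lid's overhang, a brass block 10 x 25 x 12 mm: the foot of its hinge-side face, 91.5 mm from the hinge line. As the lid comes forward onto the leaning stay, the stay's end slides along the lid up to this face and locks. Moves with the lid.
- stay (a joint): Stay angle, rad: 0 lying level outside the chest's -y end, pointing to the front; grows as its free end swings up and over towards the hinge side; 1.57 upright. Easy hinge, 90 g: past upright it tips on by itself and leans on the fully opened lid at about 2.5; left before upright it falls back to 0. About 2.05 with the lid resting on it.
- stay_pivot (a point): Pivot of the stay, on the outside of the chest's -y end, 85 mm from the hinge line towards the front and 22 mm below the rim; the pivot axis is parallel to the hinge line. Frame as the chest's.
- stay_bar (a point): Point on the brass cross-bar at the stay's free end: a 10 mm round bar parallel to the hinge line, 115 mm from the pivot, running outward (chest -y). This point, for a finger to hook or push, is 151 mm out from the chest's middle, 36 mm out from the pivot point and clear of the lid; bar ends 16 mm further out in a 17 mm ball. Moves with the stay.
- key_fob (a point): Centre, 12 mm up, of the bronze fob of the key in the chest: a flat-lying block 56 mm (x) by 28 mm (y) by 24 mm high. The brass key is rigid with it and points along its +x, to the chest's hinge side, ending 92 mm from this point; 120 mm over all, about 280 g, heaviest near the fob. Grip across its y; z up.
- key_tip (a point): Tip of the key, 92 mm from the fob's centre along its x, 6 mm above what it lies on.
- tray: Silver card tray, fixed, 180 mm (x) by 240 mm (y), floor 6 mm above the counter, rim 14 mm high and 6 mm thick; origin at the middle of its underside.
- ashtray: Crystal ashtray, round bowl 110 mm across, 35 mm high; bystander.
- pencil_box: Red lacquered pencil box, 55 x 190 x 40 mm, long side along its y; bystander.
- bell: Brass reception bell on a wooden foot, 84 mm across, 64 mm high; bystander.
- card_block: Wooden block with a stack of cards, 100 x 70 x 37 mm; bystander.

How it is judged:
By the outcome, as a careful person would: the job done as asked, in the order asked, and still so for the second after the job is handed in, with the robot touching nothing.
It also fails if it takes over 72 s, if anything falls off the work surface, if the arm or the gripper's body presses on something with over 40 N, if the wrist force passes 120 N, or if a joint passes its speed limit or range.

## Working session

There is one attempt and no reset: what is moved stays moved. The work goes in short steps, each a Python script; the robot and the scene stay as the last script left them, time stands still between calls to the robot, and variables do not carry over. Pictures are saved under pics/ and viewed, at most 14 in all, crops included, and the job is handed in when it is done.

```bash
mkdir -p pics; ls
python3 - <<'E'
from workcell import *
import cv2,numpy as np,pickle
d={n:camera(n) for n in("scene","top")}
pickle.dump(d,open('c0.pkl','wb'))
for n,c in d.items():
    cv2.imwrite(f'pics/{n}0.png',c['image']); print(n,{k:v for k,v in c.items() if k not in('image','range_z')},(c['range_z']>0).mean())
print(read_state(),grip_point_offset)
E
```

```text
pics
scene {'fx': 606.441225853696, 'fy': 606.441225853696, 'cx': 328.7528399105324, 'cy': 240.7180389174401, 'cam_to_world': array([[-7.57901853e-01, -4.38045612e-01,  4.83426129e-01,
         1.25763646e+03],
       [ 6.51979334e-01, -4.83009045e-01,  5.84487134e-01,
         8.88322717e+02],
       [-2.25328318e-02,  7.58167728e-01,  6.51670137e-01,
         1.01957441e+03],
       [ 0.00000000e+00,  0.00000000e+00,  0.00000000e+00,
         1.00000000e+00]])} 0.9846516927083333
top {'fx': 590.2493424514081, 'fy': 590.2493424514081, 'cx': 327.00879416969616, 'cy': 240.03002472241562, 'cam_to_world': array([[-2.09676102e-03,  9.97048692e-01, -7.67431417e-02,
         4.54297707e+02],
       [-9.99971794e-01, -2.64401040e-03, -7.03001233e-03,
         5.76597863e+01],
       [-7.21217426e-03,  7.67262368e-02,  9.97026113e-01,
         1.39888853e+03],
       [ 0.00000000e+00,  0.00000000e+00,  0.00000000e+00,
         1.00000000e+00]])} 0.995849609375
{'time': 0.1, 'qpos': array([ 1.17177808,  0.52198238, -0.03630746,  1.59992048,  0.02118511,
        1.02111795, -0.11283   ]), 'qvel': array([ 7.79147835e-04, -1.81461248e-03,  3.95242623e-04, -5.83080349e-04,
       -7.92226827e-04,  9.49742391e-04,  2.16784345e-05]), 'joint_efforts': array([ 3.18094731e-03, -9.28505659e+01,  1.98358320e+00, -3.70537949e+01,
        1.80643931e-02,  5.42207286e-03, -3.25889562e-05]), 'eef_pos': array([ 201.69355166, -591.24843962,  230.77700844]), 'tool_rot': array([[ 9.46446122e-01,  3.22861544e-01, -4.02724610e-04],
       [ 3.22861788e-01, -9.46445634e-01,  9.62919990e-04],
       [-7.02671140e-05, -1.04137628e-03, -9.99999455e-01]]), 'ft_force': array([-0.28538869,  0.08964673, -0.38617428]), 'torque': array([-0.0219451 ,  0.000143  , -0.01762751]), 'gripper_force': 0.0, 'finger_gap': 85.38928685342846} -18.700000000000003
```

View pics/top0.png

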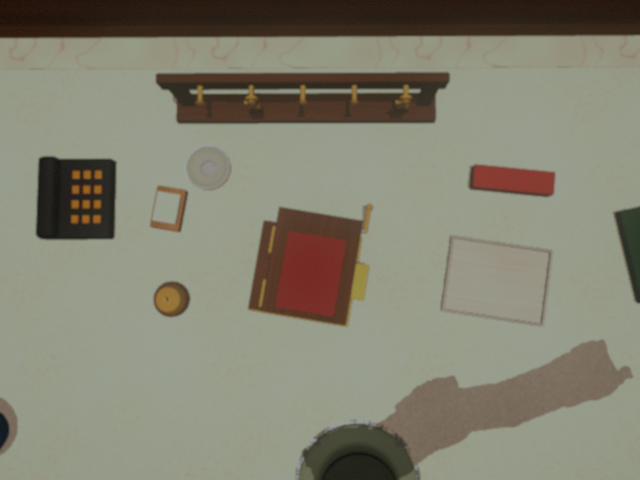

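View pics/scene0.png

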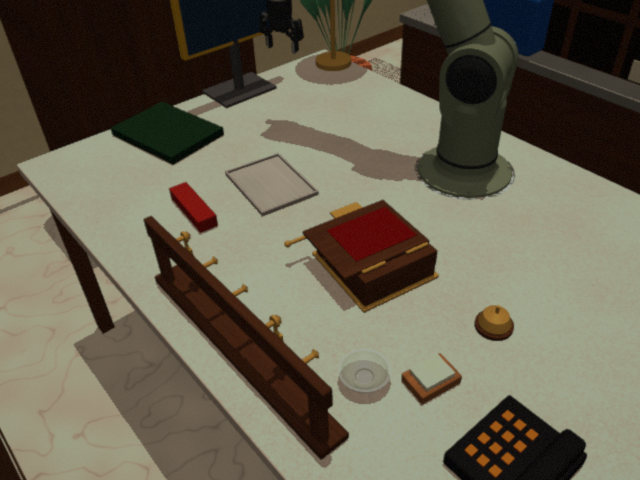

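The top view shows the shut chest, with its lid at about (315,268), lip at (360,282) to its right and stay bar at (367,218). The tray is at (497,280) and the red box at (512,180). The scene view shows the same, plus a key rack behind the chest (+x), which is an obstacle.

```bash
cat > h.py <<'E'
import numpy as np,cv2
from workcell import *
def cloud(c):
    h,w=c['range_z'].shape; v,u=np.mgrid[:h,:w]; z=c['range_z']
    P=np.stack([(u-c['cx'])/c['fx']*z,-(v-c['cy'])/c['fy']*z,-z],-1)
    T=c['cam_to_world']; return P@T[:3,:3].T+T[:3,3]
def ray(c,uv,h):
    uv=np.atleast_2d(uv).astype(float); T=c['cam_to_world']
    d=np.c_[(uv[:,0]-c['cx'])/c['fx'],-(uv[:,1]-c['cy'])/c['fy'],-np.ones(len(uv))]@T[:3,:3].T
    o=T[:3,3]; return o+d*((h-o[2])/d[:,2])[:,None]
E
python3 - <<'E'
from h import *; import pickle
d=pickle.load(open('c0.pkl','rb'))
def rect(P,m,name):
    m=m.astype(np.uint8); n,l,s,_=cv2.connectedComponentsWithStats(m); k=1+s[1:,4].argmax(); m=l==k
    q=P[m]; r=cv2.minAreaRect(q[:,:2].astype(np.float32)); print(name,m.sum(),np.round(r[0],1),np.round(r[1],1),round(r[2],2),'z',np.percentile(q[:,2],[5,50,95]).round(1)); return r
for n in d:
    c=d[n];P=cloud(c);X,Y,Z=P[...,0],P[...,1],P[...,2]
    hsv=cv2.cvtColor(c['image'],cv2.COLOR_BGR2HSV); H,S,V=[hsv[...,i] for i in range(3)]
    roi=(X>330)&(X<720)&(Y>-150)&(Y<280)
    print(n,'table z',np.median(Z[(X>300)&(X<700)&(Y>-100)&(Y<400)]))
    red=((H<6)|(H>174))&(S>190)&(V>70)
    rect(P,roi&red,'panel')
    rect(P,roi&(Z>88)&(Z<102),'lidtop')
    lip=(H>15)&(H<35)&(S>110)&(V>100)&roi
    rect(P,lip&(X<470)&(Y<30)&(Z>70),'lip')
    rect(P,lip&(X>500)&(Y<30)&(Z>40),'bar')
    t=(X>250)&(X<600)&(Y<-100)&(Y>-520)
    rect(P,t&(Z>3)&(Z<30),'tray')
    rect(P,(Y<-100)&(X>400)&(Z>25)&(Z<60)&red,'pbox')
    for nm,lo in(('rack',70),):
        m=(X>700)&(X<960)&(Z>lo)&(Y>-250)&(Y<500); q=P[m]; print(nm,q.min(0).round(),q.max(0).round())
# top-view tray by colour edges
c=d['top'];g=c['image'];
print(g[280,497],g[300,420],g[280,443:453].tolist())
E
```

```text
scene table z 4.285675848181768
panel 2567 [479.  105.3] [138.3 175. ] 79.83 z [ 95.6  98.8 102. ]
lidtop 5796 [496.9 102.7] [251.6 241.3] 81.2 z [ 92.3  97.6 100.9]
lip 127 [446.8   1.2] [33.3 47.4] 85.87 z [91.9 95.4 98.6]
bar 64 [612.6 -21.8] [10.9 54.8] 83.6 z [65.6 69.6 74.8]
tray 5494 [ 424.7 -309.9] [419.8 349.4] 89.94 z [ 3.3  6.9 15.4]
pbox 779 [ 701.6 -361.9] [189.3  52.7] 84.74 z [38.4 42.2 46. ]
rack [ 837. -189.   70.] [903. 432. 198.]
top table z 1.6206056294679456Traceback (most recent call last):
  File "<stdin>", line 12, in <module>
  File "<stdin>", line 4, in rect
ValueError: attempt to get argmax of an empty sequence
```

Run:
```python
from h import *; import pickle
d=pickle.load(open('c0.pkl','rb'))
c=d['top'];P=cloud(c);X,Y,Z=P[...,0],P[...,1],P[...,2];g=c['image']
hsv=cv2.cvtColor(g,cv2.COLOR_BGR2HSV)
for p in [(310,270),(360,282),(367,215),(350,230),(512,180),(497,280),(420,300)]: print(p,g[p[1],p[0]],hsv[p[1],p[0]],P[p[1],p[0]].round(1))
H,S,V=[hsv[...,i] for i in range(3)]
def rect(m,h,name):
    m=cv2.morphologyEx(m.astype(np.uint8),cv2.MORPH_OPEN,np.ones((2,2))); n,l,s,_=cv2.connectedComponentsWithStats(m)
    if n<2: print(name,'none');return
    k=1+s[1:,4].argmax(); v,u=np.nonzero(l==k)
    q=ray(c,np.c_[u,v],h); r=cv2.minAreaRect(q[:,:2].astype(np.float32)); print(name,len(u),np.round(r[0],1),np.round(r[1],1),round(r[2],2),'mean',q.mean(0).round(1),'z',np.median(Z[l==k]).round(1))
v,u=np.mgrid[:480,:640]
box=lambda a,b,e,f:(u>a)&(u<b)&(v>e)&(v<f)
red=((H<8)|(H>170))&(S>180)
rect(red&box(250,370,200,330)&(g[...,2]>85),96,'panel')
rect(box(230,365,195,335)&(Z>85)&(Z<110),95,'lid')
br=(H>12)&(H<35)&(S>110)
rect(br&box(350,372,255,305)&(Z>70),93,'lip')
rect(br&box(355,380,195,240),68,'bar')
rect(red&box(460,565,155,205),40,'pbox')
L=cv2.cvtColor(g,cv2.COLOR_BGR2LAB).astype(int)
print(L[280,497],L[300,420])
rect((L[...,1]-L[300,420,1]>5)&box(425,570,225,335),10,'tray')
```

```text
(310, 270) [ 36  44 119] [  3 178 119] [488.2 104.3 101.6]
(360, 282) [ 65 138 152] [ 25 146 152] [461.8  -5.8  92. ]
(367, 215) [ 63 120 145] [ 21 144 145] [613.  -23.5  71.8]
(350, 230) [45 61 84] [ 12 118  84] [576.5  15.9  98.6]
(512, 180) [ 48  59 135] [  4 164 135] [ 697.1 -361.7   42.8]
(497, 280) [136 151 153] [ 26  28 153] [ 466.2 -331.5    7.1]
(420, 300) [139 157 153] [ 37  29 157] [ 419.7 -151.1    0.9]
panel none
lid 9690 [494.2  88.7] [231.3 234.5] 80.29 mean [493.3  95.2  95. ] z 95.2
lip 511 [468.9  -4.9] [32.2 93.5] 80.11 mean [464.3  -4.2  93. ] z 92.9
bar 86 [605.5 -27. ] [ 9.6 58.1] 81.11 mean [607.8 -26.4  68. ] z 67.8
pbox none
[159 126 136] [163 123 137]
tray 8 [ 561.7 -228.3] [2.4 7.1] 88.95 mean [ 561.7 -228.3   10. ] z 17.9
```

Run:
```python
from h import *; import pickle
d=pickle.load(open('c0.pkl','rb'))
c=d['top'];P=cloud(c);X,Y,Z=P[...,0],P[...,1],P[...,2];g=c['image']
hsv=cv2.cvtColor(g,cv2.COLOR_BGR2HSV);H,S,V=[hsv[...,i] for i in range(3)]
def rect(m,h,name,c=c):
    m=cv2.morphologyEx(m.astype(np.uint8),cv2.MORPH_OPEN,np.ones((2,2))); n,l,s,_=cv2.connectedComponentsWithStats(m)
    if n<2: print(name,'none');return
    k=1+s[1:,4].argmax(); v,u=np.nonzero(l==k)
    q=ray(c,np.c_[u,v],h); r=cv2.minAreaRect(q[:,:2].astype(np.float32)); print(name,len(u),np.round(r[0],1),np.round(r[1],1),round(r[2],2),'mean',q.mean(0).round(1)); return l==k
v,u=np.mgrid[:480,:640]
box=lambda a,b,e,f:(u>a)&(u<b)&(v>e)&(v<f)
red=((H<8)|(H>170))&(S>140)
rect(red&box(250,370,200,330)&(g[...,2]>95),96,'panel')
rect(red&box(460,565,155,205)&(g[...,2]>80),40,'pbox')
nolip=~((H>15)&(H<35)&(S>110))
rect(box(230,365,195,335)&(Z>85)&(Z<110)&nolip,95,'lid')
b=cv2.GaussianBlur(V,(0,0),8).astype(int)-V
m=rect(cv2.dilate(((b>8)&box(430,570,225,335)).astype(np.uint8),np.ones((2,2))),14,'tray rim')
c2=d['scene'];b=cv2.GaussianBlur(c2['image'],(0,0),8).astype(int).sum(2)-c2['image'].astype(int).sum(2)
m2=rect(cv2.dilate(((b>25)&box(215,325,145,220)).astype(np.uint8),np.ones((2,2))),12,'tray scene',c2)
o=cv2.resize(g[190:340,230:580],None,fx=2.2,fy=2.2)
cv2.imwrite('pics/top0z.png',o)
cm=(box(200,260,140,195)&(Z>15)); 
for n,bb,h in(('ash',(180,240,140,195),15),('bell',(145,195,275,320),20)):
    q=P[box(*bb)&(Z>h)];print(n,q[:,:2].min(0).round(),q[:,:2].max(0).round())
q=P[(X>650)&(X<960)&(Z>40)&(Y>-250)&(Y<600)];print('rack',q.min(0),q.max(0))
```

```text
panel 4668 [479.5 101.6] [132.  172.3] 80.33 mean [479.1 101.7  96. ]
pbox 1686 [ 696.1 -367.4] [183.7  50.2] 84.13 mean [ 696.1 -367.6   40. ]
lid 8786 [497.1  98.2] [190.7 232.1] 80.2 mean [497.   98.9  95. ]
tray rim 1684 [ 462.8 -329.9] [246.9 185.3] 81.3 mean [ 463.  -330.1   14. ]
tray scene 1150 [ 468.6 -315.6] [259.5 191.1] 81.29 mean [ 472.6 -306.6   12. ]
ash [454.  58.] [786. 413.]
bell [389.  58.] [458. 465.]
rack [ 650.73217897 -191.80471773   40.0014798 ] [903.43126761 599.38020721 197.80401504]
```

View pics/top0z.png

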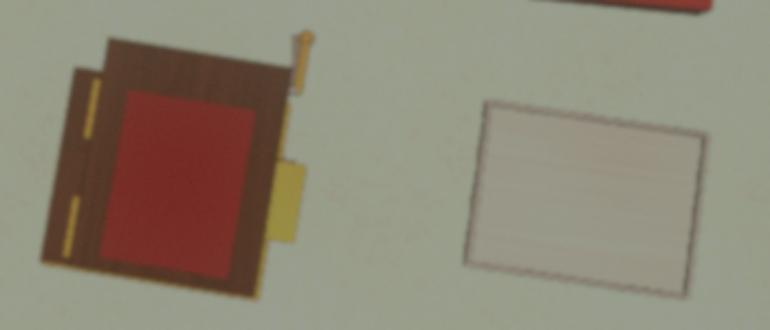

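```bash
cat >> h.py <<'E'
O=np.array([482.5,117.5,0]); th=np.radians(80.25)
ex=np.array([np.cos(th),np.sin(th),0]); ez=np.array([0,0,1.]); ey=np.cross(ez,ex)
W=lambda x,y,z:O+x*ex+y*ey+z*ez
def rot(z,y): z=z/np.linalg.norm(z); return np.c_[np.cross(y,z),y,z]
def tilt(p,s=1): return rot(np.cos(p)*ex-np.sin(p)*ez,s*ey)      # points to hinge side, pitched down p
def down(a,s=1): return rot(-ez,s*a)
def lidpt(phi,r,h,y=0):  # r from hinge, h beyond the underside (below when shut)
    return W(80-r*np.cos(phi)-h*np.sin(phi)*-1*-1*(-1)*-1 if 0 else 80-r*np.cos(phi)-h*np.sin(phi),y,85+r*np.sin(phi)-h*np.cos(phi))
def staypt(a,r=115,y=-151): return W(-5-r*np.cos(a),y,63+r*np.sin(a))
E
sed -i 's/return W(80-r\*np.cos(phi)-h\*np.sin(phi)\*-1.*if 0 else /return W(/' h.py; grep -n 'return W' h.py
python3 - <<'E'
from h import *
def ok(p,R):
    q=inverse_kinematics(p,R); return q is not None
for s in(1,-1):
  for p in(20,30,40,50,60):
    R=tilt(np.radians(p),s); print(s,p,[int(ok(lidpt(f,205,24)-(60*ex if f<0 else 0),R)) for f in(-.1,0,.3,.6,.9,1.2,1.5,1.8)])
for s in(1,-1):
  R=down(ex,s); print('stay',s,[int(ok(staypt(a)-19*ez+k*ez,R)) for k,a in((100,0),(0,0),(0,.5),(0,1),(0,1.5),(0,1.9),(80,1.9))])
  print('back',s,[int(ok(lidpt(f,205,-35),R)) for f in(1.8,1.5,1.25)],int(ok(lidpt(1.8,300,-45),R)))
  R=down(ey,s); print('key',s,[int(ok(W(x,0,33+k),R)) for x in(-60,-20) for k in(0,70)],int(ok(np.array([459,-359,20.]),R)),ok(lidpt(1.8,205,-35),R))
E
```

```text
18:    return W(80-r*np.cos(phi)-h*np.sin(phi),y,85+r*np.sin(phi)-h*np.cos(phi))
19:def staypt(a,r=115,y=-151): return W(-5-r*np.cos(a),y,63+r*np.sin(a))
1 20 [1, 1, 1, 1, 1, 1, 1, 1]
1 30 [1, 1, 1, 1, 1, 1, 1, 1]
1 40 [1, 1, 1, 1, 1, 1, 1, 1]
1 50 [1, 1, 1, 1, 1, 1, 1, 1]
1 60 [1, 1, 1, 1, 1, 1, 1, 1]
-1 20 [1, 1, 1, 1, 1, 1, 1, 1]
-1 30 [1, 1, 1, 1, 1, 1, 1, 1]
-1 40 [1, 1, 1, 1, 1, 1, 1, 1]
-1 50 [1, 1, 1, 1, 1, 1, 1, 1]
-1 60 [1, 1, 1, 1, 1, 1, 1, 1]
stay 1 [1, 1, 1, 1, 1, 1, 1]
back 1 [1, 1, 1] 1
key 1 [1, 1, 1, 1] 1 True
stay -1 [1, 1, 1, 1, 1, 1, 1]
back -1 [1, 1, 1] 1
key -1 [1, 1, 1, 1] 1 True
```

Run:
```python
from h import *; import pickle
clamp()
p=np.radians(35); 
best=min((1,-1),key=lambda s:np.abs(inverse_kinematics(lidpt(0,208,28),tilt(p,s))-read_state()['qpos']).max())
R=tilt(p,best); print('s',best,inverse_kinematics(lidpt(0,208,28),R).round(2),inverse_kinematics(lidpt(1.8,208,15),R).round(2))
movep(lidpt(0,208,28)-90*ex+30*ez,R)
movel(lidpt(0,208,28)-60*ex,max_speed=120)
print('in',movel(lidpt(0,208,28),max_speed=100,guard=15))
s=read_state();print(s['time'],s['eef_pos'].round(1),s['ft_force'].round(1))
for f in (.25,.5,.75,1.0):
    g=movel(lidpt(f,208,26-6*f),max_speed=110,guard=30)
    s=read_state();print(f,g,round(s['time'],2),s['eef_pos'].round(1),s['ft_force'].round(1))
    if g: break
for n in('scene',):
    c=camera(n);cv2.imwrite('pics/s1.png',c['image'][100:340,180:500].repeat(2,0).repeat(2,1))
```

```text
s -1 [ 1.    1.   -0.72  2.03 -0.54  0.65  0.78] [ 0.66  0.52 -0.93  2.07 -0.94  0.62  0.46]
in False
4.125 [460.9  -9.3  56.9] [ 0.1 -0.2 -0.4]
0.25 False 4.78 [461.1  -8.9 112.3] [ 1.7 -3.9 -1.3]
0.5 False 5.42 [463.1   5.4 164.1] [-0.1  0.6 -1.5]
0.75 False 6.07 [467.7  31.6 210.7] [-1.2 -2.4 -0.3]
1.0 False 6.7 [474.1  68.9 249.2] [-1.  -1.7 -2.1]
```

View pics/s1.png

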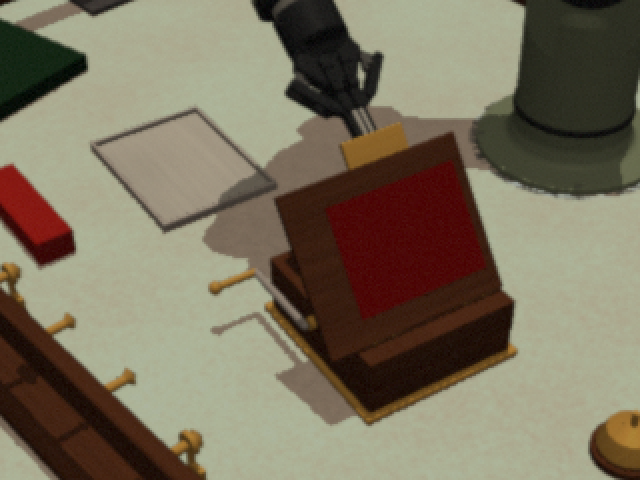

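The lid is about half open, resting on the fingers under the lip at (375,140). I'll carry on to the stop.

Run:
```python
from h import *; import pickle
for f in (1.25,1.5,1.65,1.8,1.85):
    g=movel(lidpt(f,208,14 if f<1.7 else 11),max_speed=110 if f<1.6 else 70,guard=20)
    s=read_state();print(f,g,round(s['time'],2),s['eef_pos'].round(1),s['ft_force'].round(1))
    if g: break
movel(read_state()['eef_pos']-110*ex,max_speed=150)
wait(.2)
d={n:camera(n) for n in("scene","top")};pickle.dump(d,open('c1.pkl','wb'))
cv2.imwrite('pics/s2.png',np.hstack([d['top']['image'][180:340,220:420].repeat(2,0).repeat(2,1),d['scene']['image'][130:290,260:460].repeat(2,0).repeat(2,1)]))
```

```text
1.25 False 7.42 [482.6 118.6 277.9] [-0.1 -0.4 -0.2]
1.5 False 8.05 [491.1 168.  291.3] [-0.9  0.2  0.4]
1.65 False 8.65 [496.4 198.9 293.4] [ 0.5 -0.3 -0.2]
1.8 False 9.29 [502.1 232.5 290. ] [ 0.4 -0.4 -0. ]
1.85 False 9.59 [504.2 242.6 287.8] [ 0.9 -0.2  0.5]
```

View pics/s2.png

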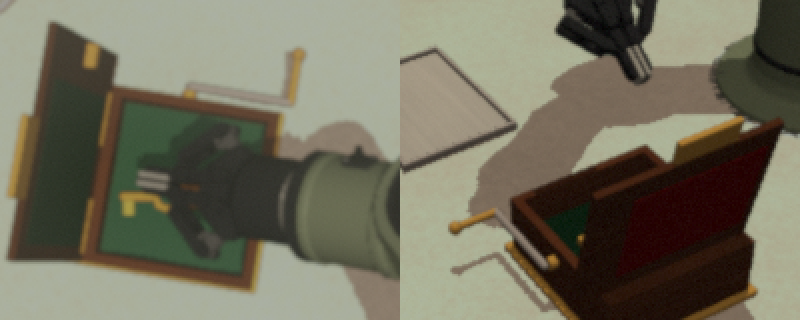

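The lid is open against its stop (left part, around (60,140)), and the stay is still down with its bar at (297,75). The inside is green and the key bit shows at (140,200). Next I'll lift the stay with the closed fingers.

Run:
```python
from h import *; import pickle
p=np.radians(50); R=tilt(p,-1)
f=np.cos(p)*ex-np.sin(p)*ez; n=np.sin(p)*ex+np.cos(p)*ez
def T(a,h=17.5): return staypt(a,y=-144)-h*n+14*f
movep(T(0,22)-70*ex+60*ez,R)
movel(T(0,22)-50*ex,max_speed=150)
print('in',movel(T(0,22),max_speed=100,guard=10)); s=read_state();print(s['time'],s['ft_force'].round(1))
for a in (.3,.6,.9,1.2,1.45):
    g=movel(T(a),max_speed=110,guard=25); s=read_state();print(a,g,round(s['time'],2),s['ft_force'].round(1))
    if g:break
c=camera('scene');cv2.imwrite('pics/s3.png',c['image'][130:290,220:480].repeat(2,0).repeat(2,1))
```

```text
in False
13.2083 [-0.3  0.4  0.7]
0.3 False 13.7 [ 0.7 -1.1 -0.5]
0.6 False 14.16 [ 0.2 -0.8 -0.4]
0.9 False 14.62 [ 0. -0.  0.]
1.2 False 15.07 [-0.3 -0.1 -1.5]
1.45 False 15.48 [ 0.3 -0.1 -0.4]
```

View pics/s3.png

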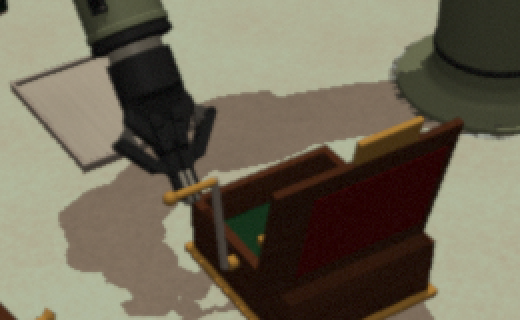

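The stay is nearly upright: the bar at (190,190) sits on the fingertips and the lid is still back. I'll tip it over, then get behind the lid.

Run:
```python
from h import *; import pickle
p=np.radians(50)
f=np.cos(p)*ex-np.sin(p)*ez; n=np.sin(p)*ex+np.cos(p)*ez
def T(a,h=17.5): return staypt(a,y=-144)-h*n+14*f
for a in (1.65,1.85):
    g=movel(T(a),max_speed=90,guard=20); s=read_state();print(a,g,round(s['time'],2),s['ft_force'].round(1))
movel(read_state()['eef_pos']-80*ex,max_speed=150)
movel(read_state()['eef_pos']+np.array([-60,0,200.]),max_speed=250)
d={n:camera(n) for n in("scene","top")};pickle.dump(d,open('c2.pkl','wb'))
cv2.imwrite('pics/s4.png',np.hstack([d['top']['image'][180:340,220:420].repeat(2,0).repeat(2,1),d['scene']['image'][130:290,260:460].repeat(2,0).repeat(2,1)]))
s0=min((1,-1),key=lambda s:np.abs(inverse_kinematics(lidpt(1.8,200,-55),down(ey,s))-read_state()['qpos']).max())
print(s0,inverse_kinematics(lidpt(1.8,200,-55),down(ey,s0)).round(2),read_state()['qpos'].round(2),read_state()['eef_pos'],s['time'])
```

```text
1.65 False 15.94 [ 0.6 -1.4  1.2]
1.85 False 16.35 [ 0.5 -0.5 -0.1]
-1 [-0.17  0.5  -0.65  1.63  0.32  1.13 -1.07] [ 0.74  0.43 -0.72  1.73 -0.48  1.06  0.14] [554.27618648  37.95785207 350.42609286] 16.35
```

View pics/s4.png

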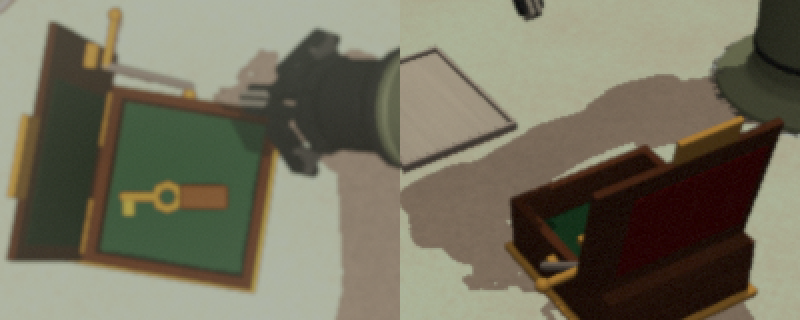

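The stay now leans on the open lid, with its bar at (113,20) in the left part. The key lies in the chest with its fob at (205,197) and its bit toward the hinge at (128,200).

Run:
```python
from h import *; import pickle
R=down(ey,-1)
e=read_state()['eef_pos']; movel(np.r_[e[:2],410],max_speed=200)
a=lidpt(1.8,200,-60); print(a)
movep(np.r_[a[:2],400],R)
print(movel(a,max_speed=180,guard=10),read_state()['time'])
for f in (1.8,1.7,1.6,1.5,1.4,1.32,1.27,1.24,1.22):
    g=movel(lidpt(f,200,-21),max_speed=90 if f>1.5 else 60,guard=12); s=read_state();print(f,g,round(s['time'],2),s['eef_pos'].round(),s['ft_force'].round(1))
    if g and f<1.5:break
wait(.3)
d={n:camera(n) for n in("scene","top")};pickle.dump(d,open('c3.pkl','wb'))
cv2.imwrite('pics/s5.png',np.hstack([d['top']['image'][180:340,220:420].repeat(2,0).repeat(2,1),d['scene']['image'][110:270,260:460].repeat(2,0).repeat(2,1)]))
# key from c2
c=pickle.load(open('c2.pkl','rb'))['top'];g=c['image'];hsv=cv2.cvtColor(g,cv2.COLOR_BGR2HSV)
v,u=np.mgrid[:480,:640];b=(u>275)&(u<345)&(v>262)&(v<298)&(hsv[...,1]>90)
for nm,lo,hi,h in(('fob',5,17,64),('key',18,33,52)):
    m=(b&(hsv[...,0]>=lo)&(hsv[...,0]<=hi)&(hsv[...,2]>60)).astype(np.uint8)
    n_,l,st,_=cv2.connectedComponentsWithStats(m)
    if n_<2: print(nm,'none');continue
    vv,uu=np.nonzero(l==1+st[1:,4].argmax()); q=ray(c,np.c_[uu,vv],h); r=cv2.minAreaRect(q[:,:2].astype(np.float32))
    print(nm,len(uu),np.round(r[0],1),np.round(r[1],1),round(r[2],1),q.mean(0).round(1),'chest',(q.mean(0)-O)@ex,(q.mean(0)-O)@ey)
```

```text
[513.6385095  298.71545093 266.13740049]
False 20.6083
1.8 False 21.19 [507. 261. 275.] [0.3 1.3 0.7]
1.7 False 21.57 [504. 242. 281.] [-0.   0.3 -0. ]
1.6 False 21.94 [501. 223. 284.] [-0.2 -0.2 -0.6]
1.5 False 22.43 [497. 203. 286.] [ 0.3  0.3 -0.4]
1.4 False 22.91 [494. 183. 286.] [ 0.1  0.4 -1. ]
1.32 False 23.32 [491. 167. 284.] [0.2 0.9 0.1]
1.27 False 23.64 [489. 157. 282.] [ 0.9  0.5 -0.7]
1.24 False 23.89 [488. 152. 281.] [1.2 0.2 0.2]
1.22 False 24.14 [488. 149. 280.] [1.  9.1 0.6]
fob 260 [472.3  79.7] [52.  24.8] 89.9 [471.2  79.7  64. ] chest -39.127795633022465 4.74393304017342
key 362 [471.7 115.6] [ 36.8 122.4] 2.9 [469.7 133.3  52. ] chest 13.388935217919585 15.31855486421146
```

View pics/s5.png

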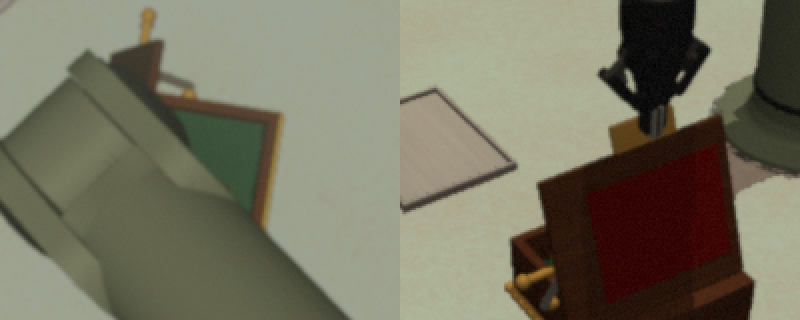

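The lid at (640,230) rests on the stay at an angle of about 1.24, and the stay foot shows at (545,290). The last push met 9 N of resistance, so it is seated. Next I'll back off, check it holds, and take the key.

```bash
cat >> h.py <<'E'
t=np.radians(15); kz=np.array([0,np.sin(t),-np.cos(t)]); KR=lambda s:rot(kz,s*np.array([1.,0,0]))
E
python3 - <<'E'
from h import *; import pickle
e=read_state()['eef_pos']; movel(e+25*ex+20*ez,max_speed=120)
e=read_state()['eef_pos']; movel(np.r_[e[:2],400],max_speed=200)
F=np.array([471.5,80,44.])  # TCP at fob: pad line through fob centre at 8 mm below the grip height
s0=min((1,-1),key=lambda s:np.abs(inverse_kinematics(F,KR(s))-read_state()['qpos']).max()); R=KR(s0)
print(s0,inverse_kinematics(F,R).round(2),inverse_kinematics([465,-356,10],R).round(2))
movep(F+np.array([0,-90,330.]),R); open_gripper()
d={n:camera(n) for n in("scene","top")};pickle.dump(d,open('c4.pkl','wb'))
c=d['top'];g=c['image'];hsv=cv2.cvtColor(g,cv2.COLOR_BGR2HSV)
cv2.imwrite('pics/s6.png',np.hstack([d['top']['image'][180:340,220:420].repeat(2,0).repeat(2,1),d['scene']['image'][110:270,260:460].repeat(2,0).repeat(2,1)]))
print(read_state()['time'],read_state()['eef_pos'])
E
```

```text
1 [ 0.47  0.75 -0.78  2.1   0.54  0.48 -0.64] [ 1.17  0.99 -0.81  1.65  0.55  0.93  0.2 ]
27.5167 [471.49716439 -10.01675211 373.99613662]
```

View pics/s6.png

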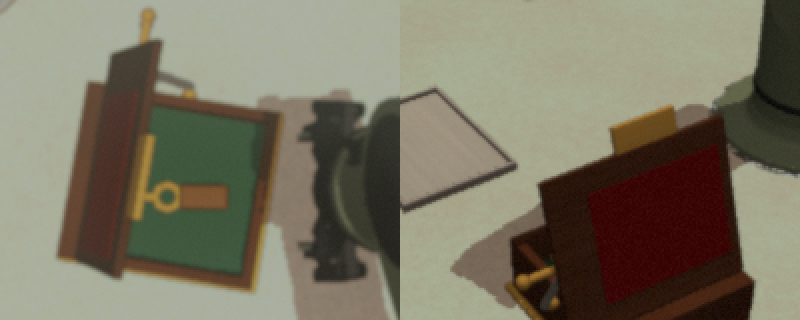

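The lid stays propped untouched, with its lip at (143,175) in the left part, and the fob is clear at (205,197). I'll grasp the fob now.

Run:
```python
from h import *; import pickle
F=np.array([471.5,82,44.]); 
movel(F+[0,-45,120],max_speed=220); movel(F+[0,0,45],max_speed=150)
print('down',movel(F,max_speed=60,guard=6)); s=read_state();print(s['time'],s['eef_pos'].round(1),s['ft_force'].round(1))
clamp(); s=read_state();print(s['finger_gap'],s['gripper_force'],s['ft_force'].round(1))
z=s['eef_pos'].copy()
print(movel(z+[0,0,25],max_speed=60,guard=15)); s=read_state();print(s['finger_gap'],s['gripper_force'],s['ft_force'].round(1))
print(movel(z+[0,0,64],max_speed=80,guard=15))
print(movel(z+[0,-170,80],max_speed=140,guard=15)); s=read_state();print(s['finger_gap'],s['ft_force'].round(1),s['time'],s['eef_pos'],z)
d={n:camera(n) for n in("scene","top")};pickle.dump(d,open('c5.pkl','wb'))
cv2.imwrite('pics/s7.png',np.hstack([d['top']['image'][180:340,240:460].repeat(2,0).repeat(2,1),d['scene']['image'][110:270,260:440].repeat(2,0).repeat(2,1)]))
```

```text
down False
30.275 [471.6  82.1  44.2] [ 0.6 -0.2  0.2]
26.660638045868485 58.96579563617706 [-1.3 -1.8 11. ]
False
26.733009633028693 59.113975167274475 [-0.3 -0.7 -2.9]
False
False
26.853479242671483 [-0.1  1.4 -2.8] 33.4417 [471.58352348 -87.26804365 124.31867125] [471.60790501  81.88426848  44.28557372]
```

View pics/s7.png

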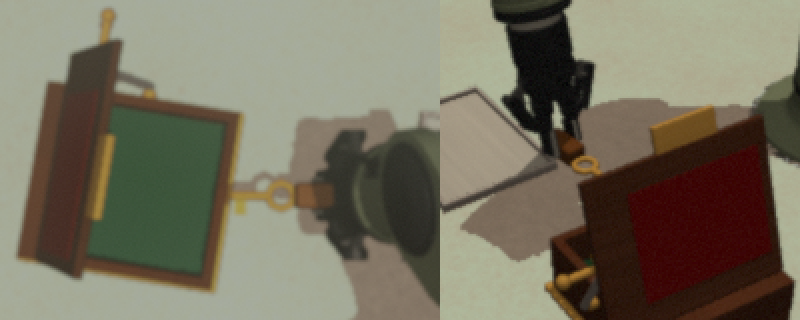

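The fob is held: gap 27 mm, with the key pointing to the hinge side at (235,195) in the left part. The lid is still propped. Next I'll check the key is level and take it to the tray.

Run:
```python
from h import *; import pickle
c=pickle.load(open('c5.pkl','rb'))['top'];P=cloud(c);g=c['image'];hsv=cv2.cvtColor(g,cv2.COLOR_BGR2HSV)
m=(hsv[...,0]>=15)&(hsv[...,0]<34)&(hsv[...,1]>110)&(P[...,2]>70); m[:265]=0;m[292:]=0;m[:,:354]=0;m[:,400:]=0
q=P[m];k=np.polyfit(q[:,1],q[:,2],1);print(len(q),'slope',k[0],'z',np.polyval(k,q[:,1].min()),np.polyval(k,q[:,1].max()),'x slope',np.polyfit(q[:,1],q[:,0],1)[0],q[:,1].max())
G=np.array([465.,-356+2,0])
movel(G+[0,0,124],max_speed=170); movel(G+[0,0,30],max_speed=110)
w=movel(G+[0,0,13],max_speed=40,guard=5); print(w)
if not w: w=movel(G+[0,0,8],max_speed=15,guard=4)
s=read_state();print(w,s['time'],s['eef_pos'].round(1),s['ft_force'].round(1))
wait(.2)
d={n:camera(n) for n in("scene","top")};pickle.dump(d,open('c6.pkl','wb'))
cv2.imwrite('pics/s8.png',np.hstack([d['top']['image'][200:360,400:580].repeat(2,0).repeat(2,1),d['scene']['image'][110:270,200:420].repeat(2,0).repeat(2,1)]))
```

```text
246 slope -0.2673872459023329 z 142.32260673097068 117.38186648174154 x slope 0.01242358702638357 7.148650602615177
False
True 37.1333 [ 465.3 -354.2   10.3] [-1.7  0.6 11.2]
```

View pics/s8.png

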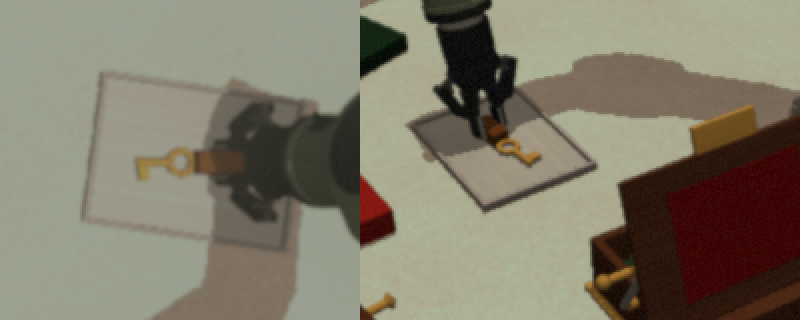

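Run:
```python
from h import *; import pickle
for f in('top','scene'):
    c=pickle.load(open('c6.pkl','rb'))[f];P=cloud(c);g=c['image'];hsv=cv2.cvtColor(g,cv2.COLOR_BGR2HSV)
    X,Y,Z=P[...,0],P[...,1],P[...,2]
    m=(hsv[...,1]>90)&(X>430)&(X<500)&(Y>-385)&(Y<-240)&(Z<60)
    for y in range(-380,-240,12):
        k=m&(Y>=y)&(Y<y+12)
        if k.sum()>3: print(f,y,k.sum(),np.percentile(Z[k],[20,50,85]).round(1))
    k=(X>400)&(X<530)&(Y>-290)&(Y<-230)&~m; print('floor',np.median(Z[k]))
```

```text
top -380 52 [26.9 30.3 32.8]
top -368 52 [28.2 30.4 32.7]
top -356 59 [27.4 29.9 33.1]
top -344 51 [28.3 29.8 32.8]
top -332 67 [12.4 16.6 28.2]
top -320 30 [10.9 15.1 18.6]
top -308 43 [12.2 14.8 18.4]
top -296 20 [13.3 16.8 20.4]
top -284 28 [12.3 15.  18.5]
top -272 44 [10.6 14.9 17.7]
floor 6.054486973702865
scene -380 7 [31.1 33.3 35. ]
scene -368 19 [31.3 33.5 37.1]
scene -356 32 [30.2 31.9 36.6]
scene -344 38 [23.1 30.7 33. ]
scene -332 58 [17.  21.5 32.3]
scene -320 22 [15.7 17.9 19.9]
scene -308 29 [12.2 16.6 19.7]
scene -296 9 [16.1 18.5 20.9]
scene -284 15 [14.6 16.5 18.2]
scene -272 37 [11.9 16.6 19.2]
floor 8.504920513560933
```

The key lies flat on the tray floor: fob top at 30 mm, key level at about 15 mm. I'll release and retreat.

Run:
```python
from h import *; import pickle
open_gripper(); wait(.2)
e=read_state()['eef_pos']; movel(e-60*kz,max_speed=60); movel(e+[-30,-80,200],max_speed=200); wait(.3)
c=camera('scene');cv2.imwrite('pics/s9.png',c['image'][110:310,150:450].repeat(2,0).repeat(2,1))
print(read_state()['time'],read_state()['finger_gap'])
```

```text
40.675 85.13509320766639
```

View pics/s9.png

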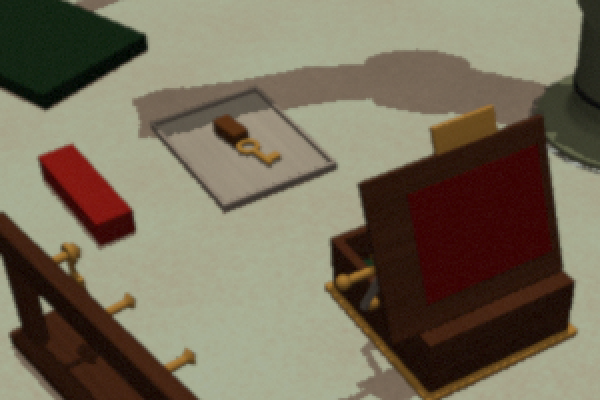

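The key lies flat inside the tray at (245,140), the lid is still propped at (470,230), and the gripper is clear of everything.

```bash
python3 -c "
from workcell import *
print(finish_job())"
```

```text
the job is handed in; nothing more can be done
None
```

The job is handed in: the lid is propped on its stay, the key lies flat in the silver card tray, and the robot touched nothing else on the counter; it took about 41 s of the 72 s allowed.

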